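# Pack the hat-shaped mill bushes head to tail

### The arm

A 6-joint arm with a two-finger parallel gripper is mounted at the origin on the work surface. World frame = base frame: x ahead of the robot, y to its left, z up, the work surface at z = 0. Lengths are in mm, angles in rad, forces in N, time in s.
With the tool pointing down it reaches from about 350 to 975 mm from the base axis. Payload 7.1 kg.
Tool frame: the origin (TCP) lies on the front face of the gripper's body, between the roots of the fingers; the fingertips stand 80 mm ahead of it and the grasp point (between the pads) lies 61 mm ahead of it; z points along the fingers, y is the line along which they close (so a half turn about z gives the same grasp; the last joint's range is limited). The gripper opens to 88 mm and grips with 3 to 60 N. Pads are 20 mm wide; open, the fingers measure 115 mm over their backs; the gripper's body (75 mm by 178 mm) begins 61 mm behind the grasp point.
Start: joints at [1.113, 0.423, 1.63, -0, 1.089, -0.019], TCP at [265.501, 565.787, 302.675] pointing down, gripper open.
Joint ranges: [-3, 3], [-0.9, 2.11], [0.09, 2.58], [-1.31, 4.45], [0.11, 2.69], [-2.54, 2.54]. Speed limits (rad/s): [2.39, 2.39, 3.01, 3.14, 3.14, 3.14].

### API

Orientations are given as a rotation vector (axis times angle).
In Python, from workcell import readout, vision, close_job gives the robot as it stands.
- The arm moves only by the tool servo_tool, never from a script. Its argument "plan" is a list that holds one entry, the list of rows, each a list of 7 numbers: the gripper command: -1 is fully open, 1 is shut, values between are in proportion, then the shift along the world's x, y, z in units of 40 mm (1.0 is 40 mm), then the turn, a rotation vector about the world's x, y, z in units of 5 degrees (1.0 is 5 degrees). A call has 1 to 5 rows; each row shifts and turns the commanded pose from where the row before left it; what a row does not reach is not made up. A row lasts 1/12 s, in which the tool goes at most 41.7 mm and 7.16 degrees, less where a joint would pass 70% of its speed; a pose out of reach is approached as far as the arm can. A call is refused whole if a number of a shift passes 1 or a number of a turn 1, either way. A call with a gripper value outside its range is refused whole. The fingers move at their own pace and stop on an object; the grip force is fixed at half the most. Time passes only in rows, so rows that do not move let the fingers close. It gives the time, the measured TCP pose, the force, the opening and the grip force at its end, in the units of the state.
- readout.get_obs(): the state, without advancing time (a new reading comes with each control period).
- vision.get_image(name): name is "side" or "top"; returns the picture (384x512x3 uint8, red, green, blue); there is no depth.
- vision.camera_params(name): a dict with "fx", "fy", "cx", "cy" (pixels), "D" ([k1, k2, p1, p2, k3] as OpenCV has them; the pictures are not rectified), "rvec" (rotation vector, rad) and "tvec" (3), from world to camera coordinates, as OpenCV has them. Camera axes: x right, y down, z forward; pixel columns grow to the right and rows downward; lengths in mm; the calibration is good to about 2 mm. A picture is of the moment at which its call begins. camera_params takes no time and is no camera call.
- close_job(): hands the job in; it is judged then, once.
The state is a dict: "t": time; "qpos": joint angles; "qvel": joint speeds; "joint_torque": joint torques, N m; "ee_pos": TCP position; "orientation": TCP orientation; "ft_force": force on the tool from outside, world axes, zero at the start; "moment": the same for the moment, N m; "width": finger opening in mm; "grasp_force": force on a finger pad.
Only numpy, scipy, OpenCV 4.12 (cv2) and the standard library are available. Lean on these libraries where they do the work, as an engineer would, in place of code of your own. Each camera call takes 0.05 s, during which the arm holds its last target. There are 200 camera calls.

### The job

Pack the rolling mill's brass hat-shaped bushes into the wooden tray in one straight row along its middle, alternately up and down so that they pack tight: leave the bush that already stands in one end, stand the loose crown-up bush in the other end of the tray, then set the loose crown-down bush between the two, still crown down on the tray's floor, with its brim above the brims of its neighbours. Leave out the plain brass disc and the plain brass sleeve, which have no hat shape.

Things in the scene. Friction and masses are not known exactly. Their poses are not given: they have to be found in the camera images.
- tray: Fixed shallow wooden tray that does not move. Outside 112 mm (x) by 216 mm (y), 18 mm tall; walls 8 mm thick, floor 8 mm thick, so inside it is 96 x 200 mm and 10 mm deep: too short for three bushes the same way up. Origin: centre of its underside on the bench; its y axis runs along its length, z up.
- bush_tray_center (a point): The bush already standing crown up on the floor at the tray's -y end, its centre about 60 mm from the tray's centre; loose. Brass, shaped like a top hat: round brim 68 mm across, 10 mm thick; cylindrical crown 30 mm across, 38 mm tall; 48 mm in all, about 0.4 kg. The point is on the axis half-way up, 24 mm above its underside; z points up, crown up.
- bush_up_center (a point): Loose bush standing on the bench, brim down and crown up. Brass, shaped like a top hat: round brim 68 mm across, 10 mm thick; cylindrical crown 30 mm across, 38 mm tall; 48 mm in all, about 0.4 kg. The point is on the axis half-way up, 24 mm above its underside (the crown spans 14 mm below to 24 mm above this point); z points up, along the crown.
- bush_down_center (a point): Loose bush standing on the bench upside down: on the end of its crown, brim on top. Brass, shaped like a top hat: round brim 68 mm across, 10 mm thick; cylindrical crown 30 mm across, 38 mm tall; 48 mm in all, about 0.4 kg. The point is on the axis half-way up, 24 mm above the crown's end that it stands on (the brim spans 14 to 24 mm above this point); z points up, towards the brim.
Mind the look-alikes: they are no part of the job. What is shaped like the part that bears bush_up_center but black or blue is not meant.

How it is judged:
By the outcome, as a careful person would: the job done as asked, in the order asked, and still so for the second after the job is handed in, with the robot touching nothing.
It also fails if it takes over 58 s, if anything falls off the work surface, if the arm or the gripper's body presses on something with over 40 N, if the wrist force passes 120 N, or if a joint passes its speed limit or range.

## Working session

There is one attempt and no reset: what is moved stays moved. The work goes in short steps, Python scripts to look and compute and a tool call to move; the robot and the scene stay as the last step left them, time stands still between calls to the robot, and variables do not carry over. Pictures are saved under pics/ and viewed, at most 10 in all, crops included, and the job is handed in when it is done.

Besides the shell and the picture viewer there is one more tool, called after "Emit:" as name([rows], argument=value, ...), one row to a line, values as JSON. servo_tool: Moves the arm, as the interface text tells. Its arguments: {"type":"object","properties":{"plan":{"type":"array"}},"required":["plan"]}

```bash
mkdir -p pics; cat > h.py <<'E'
import numpy as np, cv2
from workcell import readout, vision, close_job
def snap(n,f):
    im=vision.get_image(n)[:,:,::-1].copy(); cv2.imwrite('pics/'+f,im); return im
def ray(n,uv):
    p=vision.camera_params(n); K=np.array([[p['fx'],0,p['cx']],[0,p['fy'],p['cy']],[0,0,1.]])
    q=cv2.undistortPoints(np.array([[uv]],float),K,np.array(p['D'],float)).ravel()
    R=cv2.Rodrigues(np.array(p['rvec'],float))[0]; t=np.array(p['tvec'],float).ravel()
    return -R.T@t, R.T@np.array([q[0],q[1],1])
def at(n,uv,z):
    c,d=ray(n,uv); return (c+d*(z-c[2])/d[2])[:2].round(1)
def proj(n,P):
    p=vision.camera_params(n); K=np.array([[p['fx'],0,p['cx']],[0,p['fy'],p['cy']],[0,0,1.]])
    return cv2.projectPoints(np.array(P,float).reshape(-1,1,3),np.array(p['rvec'],float),np.array(p['tvec'],float),K,np.array(p['D'],float))[0].reshape(-1,2).round(1)
E
python3 - <<'E'
from h import *
a=snap('top','t0.png');b=snap('side','s0.png')
cv2.imwrite('pics/t0b.png',cv2.resize(a,(800,600),interpolation=cv2.INTER_CUBIC))
cv2.imwrite('pics/s0b.png',cv2.resize(b,(800,600),interpolation=cv2.INTER_CUBIC))
for n in('top','side'):print(n,ray(n,(256,192)))
o=readout.get_obs();print(o['t'],o['ee_pos'],o['orientation'],o['width'])
E
```

```text
top (array([311.40579135, -62.04373924, 891.45430491]), array([ 0.20265355, -0.0118907 , -0.97930711]))
side (array([ -15.63098828, -624.43906581,  494.00578811]), array([ 0.57839456,  0.63085461, -0.51769076]))
0.1 [265.35732277 565.42962752 302.00630668] [-6.83735531e-01 -3.06598094e+00  2.14169478e-03] 87.66894937297204
```

View pics/t0b.png

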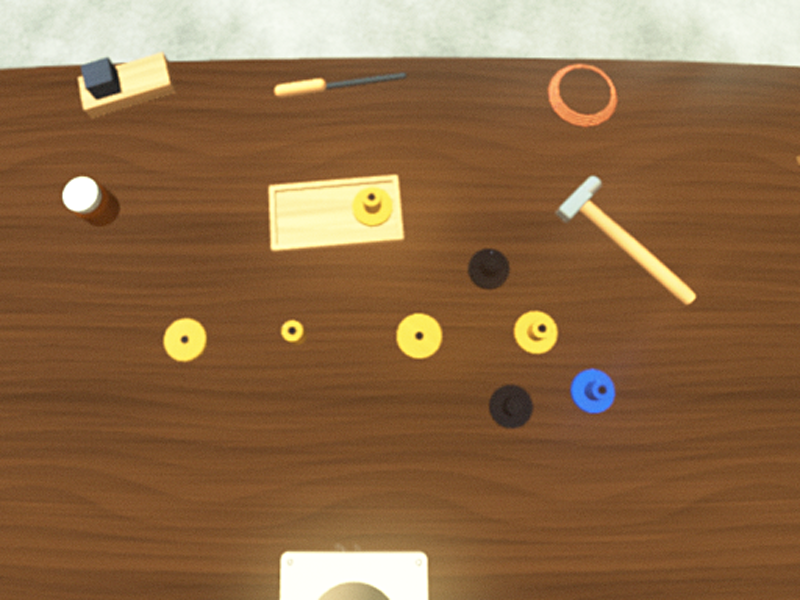

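View pics/s0b.png

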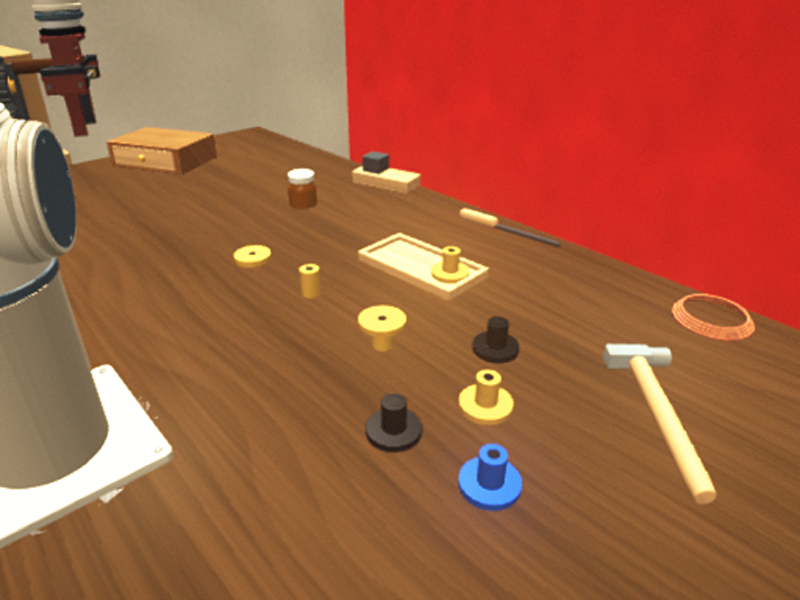

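The top view has +x up and +y left. At 800 px scale it shows:
- Tray at about (336,213), with the standing bush at (372,204).
- Crown-down bush at (419,336).
- Crown-up bush at (536,332).
- Plain disc at (185,340) and sleeve at (292,331), both to leave out.

Next I'll zoom in to read edges.

```bash
python3 - <<'E'
from h import *
a=cv2.imread('pics/t0.png'); c=a[105:240,165:365]
cv2.imwrite('pics/t0c.png',cv2.resize(c,None,fx=4,fy=4,interpolation=cv2.INTER_CUBIC))
# brass blobs
hsv=cv2.cvtColor(a,cv2.COLOR_BGR2HSV); m=cv2.inRange(hsv,(18,185,110),(32,255,255))
n,l,s,ce=cv2.connectedComponentsWithStats(m)
for i in range(1,n):
    if s[i][4]>60: print(s[i],ce[i].round(1))
E
```

```text
(no output)
```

View pics/t0c.png

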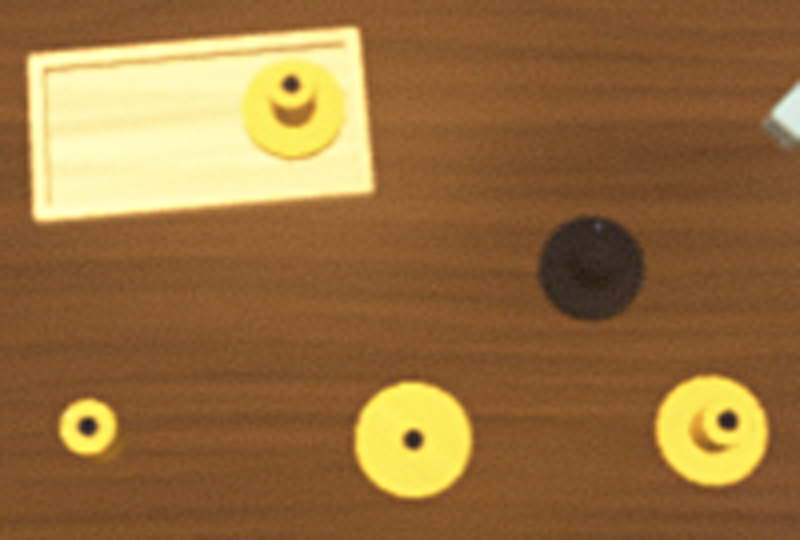

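In the crop:
- Tray rim corners are at (27,55), (358,27), (375,191) and (35,220).
- Tray bush: brim centre at (293,108), crown hole at (291,84).
- Crown-down bush: brim centre at (413,440).
- Crown-up bush: brim centre at (712,431), crown hole at (728,420).

```bash
python3 - <<'E'
from h import *
f=lambda x,y:(165+(x+.5)/4-.5,105+(y+.5)/4-.5)
c=[at('top',f(*p),18) for p in[(27,55),(358,27),(375,191),(35,220)]]
print(c,'centre',np.mean(c,0)); TL,TR,BR,BL=c
y=(TL-TR+BL-BR); print('yaxis ang from +y deg',np.degrees(np.arctan2(-y[0],y[1])),np.linalg.norm(y)/2)
for n,p,z in[('tray brim',(293,108),18),('tray hole',(291,84),56),('down',(413,440),48),('up brim',(712,431),10),('up hole',(728,420),48)]:print(n,at('top',f(*p),z))
# side checks (800px -> 512)
g=lambda x,y:((x+.5)*.64-.5,(y+.5)*.64-.5)
for n,p,z in[('down',(382,319),48),('up hole',(488,376),48),('tray hole',(451,250),56)]:print('side',n,at('side',g(*p),z))
E
```

```text
[array([690.1, 148.5]), array([708.4, -68.9]), array([595.5, -79.3]), array([577.1, 137.8])] centre [642.775  34.525]
yaxis ang from +y deg 4.8280226221932345 218.0235881733901
tray brim [652.  -26.5]
tray hole [653.  -26.7]
down [ 431.  -100.2]
up brim [ 441.3 -288.7]
up hole [ 442.3 -288.9]
side down [ 428.8 -101.6]
side up hole [ 441.9 -286. ]
side tray hole [651.7 -25.2]
```

Emit:
servo_tool([
  [[-1,0.44,-0.97,0,0,0,-1],[-1,0.44,-0.97,0,0,0,-1],[-1,0.44,-0.97,0,0,0,-1],[-1,0.44,-0.97,0,0,0,-1],[-1,0.44,-0.97,0,0,0,-1]],
])

```text
t: 0.52
ee_pos: [351.7, 374.2, 302.4]
orientation: [-1.336, -2.843, 0.001]
ft_force: [0.4, -0.5, 0.3]
width: 87.8
grasp_force: 0.0
```

Emit:
servo_tool([
  [[-1,0.44,-0.97,0,0,0,-1],[-1,0.44,-0.97,0,0,0,-1],[-1,0.44,-0.97,0,0,0,-1],[-1,0.44,-0.97,0,0,0,-1],[-1,0.44,-0.97,0,0,0,-1]],
])

```text
t: 0.93
ee_pos: [437.8, 184.3, 302.6]
orientation: [-1.921, -2.486, 0.0]
ft_force: [0.3, -0.5, 0.0]
width: 88.0
grasp_force: 0.0
```

Emit:
servo_tool([
  [[-1,0,-0.97,0,0,0,-1],[-1,0,-0.97,0,0,0,-1],[-1,0,-0.97,-0.2,0,0,0],[-1,0,-0.97,-0.2,0,0,0],[-1,0,-0.97,-0.2,0,0,0]],
])

```text
t: 1.35
ee_pos: [437.2, -9.5, 278.5]
orientation: [2.125, 2.314, 0.0]
ft_force: [0.9, 0.4, 0.2]
width: 87.7
grasp_force: 0.0
```

```bash
python3 - <<'E'
from h import *
g=lambda x,y:((x+.5)*.64-.5,(y+.5)*.64-.5)
for p in [(400,234),(488,266),(448,288),(359,254)]:print(p,at('side',g(*p),18))
y=np.array([-.084,.9965]);x=np.array([.9965,.084]);c=np.array([643.2,34.5])
print(proj('side',[[*(c+a*x+b*y),18] for a,b in[(56,108),(56,-108),(-56,-108),(-56,108)]])/.64)
print(c+60*y,c)
E
```

```text
(400, 234) [686.5 143.3]
(488, 266) [711.8 -61.4]
(448, 288) [601.6 -68.1]
(359, 254) [570.5 128.4]
[[399.84375 232.65625]
 [489.375   267.8125 ]
 [449.84375 290.9375 ]
 [358.90625 250.78125]]
[638.16  94.29] [643.2  34.5]
```

Emit:
servo_tool([
  [[-1,0.11,-0.99,-0.45,0,0,0],[-1,0,-0.99,-0.45,0,0,0],[-1,0,-0.99,-0.45,0,0,0],[-1,0,-0.99,-0.45,0,0,0],[-1,0,-0.99,-0.45,0,0,0]],
])

```text
t: 1.77
ee_pos: [441.3, -199.0, 191.6]
orientation: [-2.125, -2.313, 0.0]
ft_force: [0.6, 0.4, -0.0]
width: 88.0
grasp_force: 0.0
```

Emit:
servo_tool([
  [[-1,0,-0.99,-0.45,0,0,0],[-1,0,-0.99,-0.45,0,0,0],[-1,0,0,0,0,0,0],[-1,0,0,0,0,0,0]],
])

```text
t: 2.1
ee_pos: [440.9, -274.4, 156.7]
orientation: [-2.128, -2.308, 0.001]
ft_force: [-0.2, 0.7, -0.4]
width: 87.9
grasp_force: 0.0
```

```bash
python3 - <<'E'
from h import *
a=snap('side','s1.png');cv2.imwrite('pics/s1c.png',cv2.resize(a[150:350,200:400],None,fx=3,fy=3,interpolation=cv2.INTER_CUBIC))
o=readout.get_obs();print(o['ee_pos'],o['orientation'],o['qpos'])
E
```

```text
[ 441.11550547 -273.16831213  157.37989462] [-2.12611464e+00 -2.31013327e+00  2.98896518e-04] [-5.77466713e-01  4.93640128e-01  1.94973860e+00  2.21388714e-04
  7.00211993e-01 -6.60550004e-01]
```

View pics/s1c.png

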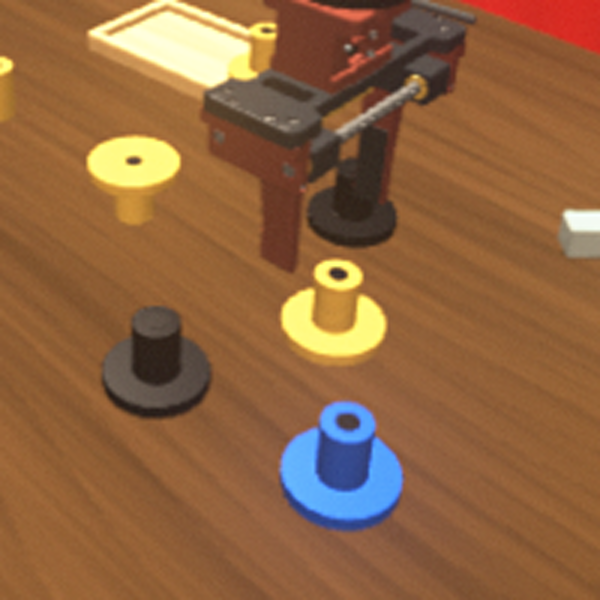

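The open gripper hangs behind the crown-up bush (hole at (338,272) in the crop) and is about 15 mm short in y. I'll correct that, descend and grip.

Emit:
servo_tool([
  [[-1,0.02,-0.37,0,0,0,0],[-1,0,0,-0.5,0,0,0],[-1,0,0,-0.5,0,0,0],[-1,0,0,-0.55,0,0,0],[-1,0,0,0,0,0,0]],
])

```text
t: 2.57
ee_pos: [441.7, -286.3, 94.1]
orientation: [-2.121, -2.313, 0.001]
ft_force: [-1.2, -0.4, -0.3]
width: 88.1
grasp_force: 0.0
```

Emit:
servo_tool([
  [[-1,0,0,0,0,0,0],[-1,0,0,0,0,0,0]],
])

```text
t: 2.73
ee_pos: [443.4, -287.7, 97.3]
orientation: [2.123, 2.314, 0.0]
ft_force: [-0.1, -0.7, 0.4]
width: 88.0
grasp_force: 0.0
```

Emit:
servo_tool([
  [[1,0,0,0,0,0,0],[1,0,0,0,0,0,0],[1,0,0,0,0,0,0],[1,0,0,0,0,0,0],[1,0,0,0,0,0,0]],
])

```text
t: 3.15
ee_pos: [442.8, -287.9, 96.5]
orientation: [2.125, 2.313, 0.0]
ft_force: [-0.1, -0.0, -0.4]
width: 58.1
grasp_force: 0.0
```

Emit:
servo_tool([
  [[1,0,0,0,0,0,0],[1,0,0,0,0,0,0],[1,0,0,0,0,0,0]],
])

```text
t: 3.4
ee_pos: [442.6, -287.8, 96.1]
orientation: [-2.125, -2.313, -0.0]
ft_force: [-0.5, 0.2, 0.8]
width: 38.0
grasp_force: 0.0
```

Emit:
servo_tool([
  [[1,0,0,0,0,0,0],[1,0,0,0,0,0,0],[1,0,0,0.1,0,0,0],[1,0,0,0.4,0,0,0],[1,0,0,0.8,0,0,0]],
])

```text
t: 3.82
ee_pos: [440.7, -286.5, 145.7]
orientation: [-2.121, -2.308, 0.002]
ft_force: [0.0, -1.3, -3.2]
width: 29.4
grasp_force: 30.0
```

Emit:
servo_tool([
  [[1,0,0,0.8,0,0,0],[1,0,0,0.5,0,0,0],[1,0,0,0,0,0,0]],
])

```text
t: 4.07
ee_pos: [444.3, -288.9, 203.9]
orientation: [2.121, 2.309, 0.002]
ft_force: [0.5, -1.1, -3.3]
width: 29.7
grasp_force: 30.0
```

Emit:
servo_tool([
  [[1,0.2,0.4,0,0,0,0],[1,0.41,0.8,0,0,0,0],[1,0.41,0.8,0,0,0,0],[1,0.41,0.8,0,0,0,0],[1,0.41,0.8,0,0,0,0]],
])

```text
t: 4.48
ee_pos: [515.8, -142.2, 198.4]
orientation: [-2.125, -2.311, 0.002]
ft_force: [-0.4, -0.7, -2.8]
width: 29.3
grasp_force: 30.0
```

Emit:
servo_tool([
  [[1,0.41,0.8,0,0,0,0],[1,0.41,0.8,0,0,0,0],[1,0.41,0.8,0,0,0,0],[1,0.41,0.8,0,0,0,0],[1,0.41,0.8,0,0,0,0]],
])

```text
t: 4.9
ee_pos: [597.8, 18.0, 198.1]
orientation: [-2.124, -2.312, 0.003]
ft_force: [0.3, -0.8, -3.7]
width: 29.4
grasp_force: 30.0
```

Emit:
servo_tool([
  [[1,0.41,0.8,0,0,0,0],[1,0.41,0.8,0,0,0,0],[1,0.2,0.4,0,0,0,0],[1,0,0,-0.5,0,0,0],[1,0,0,-0.5,0,0,0]],
])

```text
t: 5.32
ee_pos: [639.5, 97.6, 158.9]
orientation: [2.122, 2.315, 0.001]
ft_force: [0.1, -0.3, -2.7]
width: 29.5
grasp_force: 30.0
```

Emit:
servo_tool([
  [[1,0,0,0,0,0,0],[1,0,0,0,0,0,0],[1,0,0,0,0,0,0]],
])

```text
t: 5.57
ee_pos: [638.8, 95.8, 159.9]
orientation: [-2.126, -2.313, 0.001]
ft_force: [-0.0, -0.7, -2.6]
width: 29.7
grasp_force: 30.0
```

```bash
python3 - <<'E'
from h import *
a=snap('side','s2.png');cv2.imwrite('pics/s2c.png',cv2.resize(a[110:230,190:350],None,fx=5,fy=5,interpolation=cv2.INTER_CUBIC))
o=readout.get_obs();print(o['ee_pos'],o['orientation'])
E
```

```text
[639.32798413  95.80405338 160.5955834 ] [2.12564320e+00 2.31266110e+00 8.14355362e-04]
```

View pics/s2c.png

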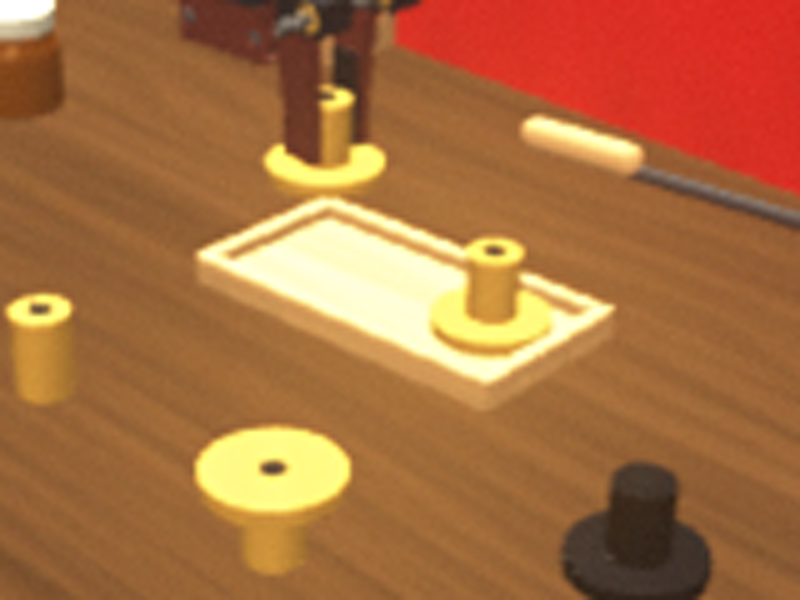

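```bash
python3 - <<'E'
from h import *
f=lambda x,y:(190+(x+.5)/5-.5,110+(y+.5)/5-.5)
c=[at('side',f(*p),18) for p in[(327,198),(614,310),(486,384),(197,256)]];print(c,np.mean(c,0))
print('tray bush',at('side',f(495,251),56),at('side',f(491,317),18))
print('held',at('side',f(326,94),112),at('side',f(325,161),74))
print('down',at('side',f(273,468),48))
E
```

```text
[array([686.5, 147.1]), array([705.3, -67.8]), array([593.7, -76.6]), array([575.7, 137.5])] [640.3   35.05]
tray bush [652.  -25.4] [648.6 -28.2]
held [642.1  99.6] [637.1  94.7]
down [430.7 -99. ]
```

Emit:
servo_tool([
  [[1,-0.04,0,-0.4,0,0,0],[1,0,0,-0.4,0,0,0],[1,0,0,-0.3,0,0,0],[1,0,0,-0.2,0,0,0],[1,0,0,0,0,0,0]],
])

```text
t: 6.03
ee_pos: [636.7, 95.9, 106.8]
orientation: [-2.125, -2.312, 0.003]
ft_force: [-1.3, 0.1, -4.3]
width: 29.6
grasp_force: 30.0
```

Emit:
servo_tool([
  [[1,0,0,-0.04,0,0,0],[1,0,0,-0.03,0,0,0],[1,0,0,0,0,0,0]],
])

```text
t: 6.28
ee_pos: [637.9, 96.2, 105.9]
orientation: [2.125, 2.313, 0.001]
ft_force: [-0.2, -0.5, -3.9]
width: 29.6
grasp_force: 30.0
```

Emit:
servo_tool([
  [[1,0,0,-0.03,0,0,0],[1,0,0,0,0,0,0]],
])

```text
t: 6.45
ee_pos: [637.6, 96.3, 104.4]
orientation: [2.125, 2.313, 0.001]
ft_force: [-0.3, 0.5, -3.3]
width: 29.5
grasp_force: 30.0
```

Emit:
servo_tool([
  [[1,0,0,-0.03,0,0,0],[1,0,0,0,0,0,0]],
])

```text
t: 6.62
ee_pos: [637.7, 96.3, 104.0]
orientation: [2.125, 2.313, 0.001]
ft_force: [-2.9, -0.1, 4.3]
width: 29.5
grasp_force: 30.0
```

Contact is felt on the tray floor, so I'll release and lift.

Emit:
servo_tool([
  [[-1,0,0,0,0,0,0],[-1,0,0,0,0,0,0],[-1,0,0,0,0,0,0],[-1,0,0,0,0,0,0],[-1,0,0,0,0,0,0]],
])

```text
t: 7.03
ee_pos: [637.5, 96.2, 102.9]
orientation: [2.125, 2.314, 0.0]
ft_force: [0.5, -0.3, -0.9]
width: 59.1
grasp_force: 0.0
```

Emit:
servo_tool([
  [[-1,0,0,0.4,0,0,0],[-1,0,0,0.8,0,0,0],[-1,0,0,0.8,0,0,0],[-1,0,0,0.5,0,0,0]],
])

```text
t: 7.37
ee_pos: [638.3, 96.3, 205.6]
orientation: [2.124, 2.312, 0.003]
ft_force: [1.1, 0.9, 0.6]
width: 85.5
grasp_force: 0.0
```

Emit:
servo_tool([
  [[-1,-0.3,-0.3,0,0,0,0],[-1,-0.65,-0.61,0,0,0,0],[-1,-0.65,-0.61,0,0,0,0],[-1,-0.65,-0.61,0,0,0,0],[-1,-0.65,-0.61,0,0,0,0]],
])

```text
t: 7.78
ee_pos: [520.1, -14.1, 202.9]
orientation: [2.124, 2.314, 0.0]
ft_force: [1.2, -0.4, 0.9]
width: 87.9
grasp_force: 0.0
```

Emit:
servo_tool([
  [[-1,-0.65,-0.61,0,0,0,0],[-1,-0.65,-0.61,0,0,0,0],[-1,-0.65,-0.61,0,0,0,0],[-1,-0.33,-0.33,-0.3,0,0,0],[-1,0,0,-0.4,0,0,0]],
])

```text
t: 8.2
ee_pos: [428.0, -101.6, 175.5]
orientation: [2.128, 2.31, 0.0]
ft_force: [-0.0, 0.1, -1.0]
width: 87.5
grasp_force: 0.0
```

Emit:
servo_tool([
  [[-1,0,0,0,0,0,0],[-1,0,0,0,0,0,0],[-1,0,0,0,0,0,0]],
])

```text
t: 8.45
ee_pos: [430.9, -99.7, 175.3]
orientation: [2.124, 2.314, 0.001]
ft_force: [-0.2, -0.3, 0.5]
width: 87.9
grasp_force: 0.0
```

```bash
python3 - <<'E'
from h import *
a=snap('side','s3.png');b=snap('top','t3.png')
A=cv2.resize(a[110:230,190:350],None,fx=4,fy=4,interpolation=cv2.INTER_CUBIC)
B=cv2.resize(b[105:240,165:325][:120],None,fx=5,fy=5,interpolation=cv2.INTER_CUBIC)
cv2.imwrite('pics/s3c.png',A);cv2.imwrite('pics/t3c.png',B)
for i in range(3):
  o=readout.get_obs();print(o['ee_pos'],o['orientation'],o['width'])
E
```

```text
[431.14593618 -99.53296781 175.48644086] [2.12342969e+00 2.31370606e+00 1.04576990e-03] 87.53141980564462
[431.14593618 -99.53296781 175.48644086] [2.12342969e+00 2.31370606e+00 1.04576990e-03] 87.53141980564462
[431.14593618 -99.53296781 175.48644086] [2.12342969e+00 2.31370606e+00 1.04576990e-03] 87.53141980564462
```

View pics/s3c.png

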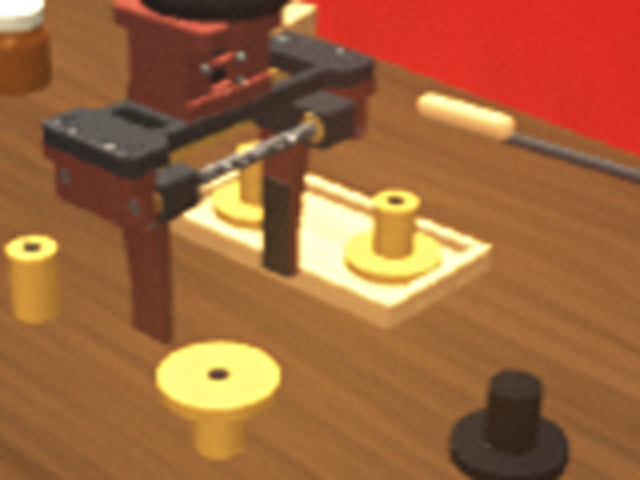

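View pics/t3c.png

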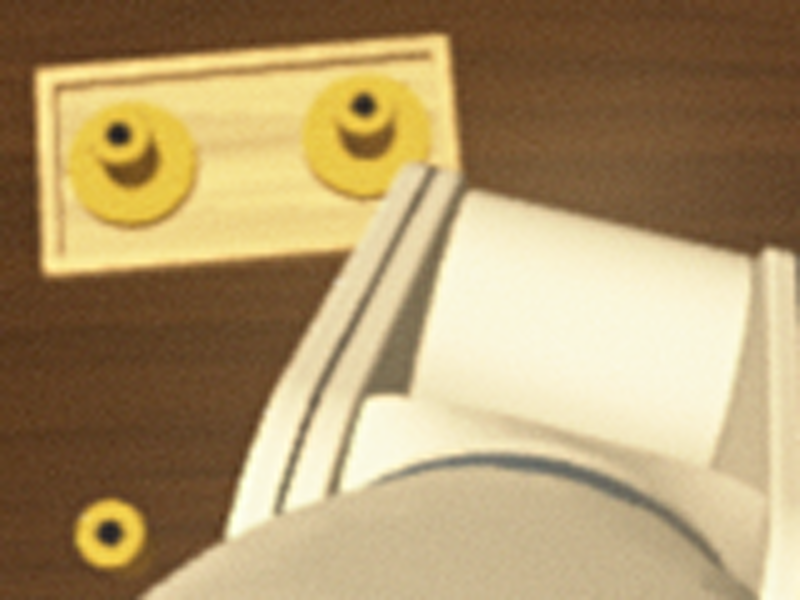

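Both crown-up bushes stand in the tray: brim centres are at (132,163) and (367,135), holes at (118,133) and (363,104). Next I'll grip the crown-down bush by its brim.

Emit:
servo_tool([
  [[-1,0,0,-0.5,0,0,0],[-1,0,0,-0.5,0,0,0],[-1,0,0,-0.5,0,0,0],[-1,0,0,-0.28,0,0,0],[-1,0,0,0,0,0,0]],
])

```text
t: 8.97
ee_pos: [429.9, -99.2, 102.3]
orientation: [-2.123, -2.313, 0.002]
ft_force: [-0.4, -0.3, 0.4]
width: 87.5
grasp_force: 0.0
```

Emit:
servo_tool([
  [[1,0,0,0,0,0,0],[1,0,0,0,0,0,0],[1,0,0,0,0,0,0],[1,0,0,0,0,0,0],[1,0,0,0,0,0,0]],
])

```text
t: 9.38
ee_pos: [430.8, -99.9, 104.6]
orientation: [2.124, 2.312, 0.001]
ft_force: [-0.3, 0.8, 7.5]
width: 67.4
grasp_force: 30.0
```

```bash
python3 - <<'E'
from h import *
f=lambda x,y:(165+(x+.5)/5-.5,105+(y+.5)/5-.5)
L=at('top',f(132,163),18),at('top',f(118,133),56);R=at('top',f(367,135),18),at('top',f(363,104),56)
print(L,R,(np.mean(L,0)+np.mean(R,0))/2,np.linalg.norm(np.mean(L,0)-np.mean(R,0)))
c=[at('top',f(*p),18) for p in[(34,71),(447,36),(45,275)]];print(c)
E
```

```text
(array([637.3,  94.7]), array([639. ,  95.5])) (array([652. , -26.9]), array([653.6, -26.3])) [645.475  34.25 ] 122.57859723459066
[array([688.9, 148.4]), array([707.2, -68.5]), array([577.2, 137.2])]
```

Emit:
servo_tool([
  [[1,0,0,0.1,0,0,0],[1,0,0,0.3,0,0,0],[1,0,0,0.6,0,0,0],[1,0,0,0.6,0,0,0],[1,0,0,0.6,0,0,0]],
])

```text
t: 9.8
ee_pos: [429.4, -99.6, 192.4]
orientation: [-2.124, -2.312, 0.001]
ft_force: [0.1, -0.4, -4.2]
width: 67.5
grasp_force: 30.0
```

Emit:
servo_tool([
  [[1,0,0,0.3,0,0,0],[1,0.33,0.21,0,0,0,0],[1,0.59,0.37,0,0,0,0],[1,0.59,0.37,0,0,0,0],[1,0.59,0.37,0,0,0,0]],
])

```text
t: 10.22
ee_pos: [514.5, -46.4, 203.9]
orientation: [-2.126, -2.313, 0.001]
ft_force: [0.7, -0.6, -4.6]
width: 67.3
grasp_force: 30.0
```

Emit:
servo_tool([
  [[1,0.59,0.37,0,0,0,0],[1,0.59,0.37,0,0,0,0],[1,0.59,0.37,0,0,0,0],[1,0.59,0.37,0,0,0,0],[1,0.59,0.37,0,0,0,0]],
])

```text
t: 10.63
ee_pos: [632.4, 27.8, 203.2]
orientation: [-2.124, -2.313, 0.002]
ft_force: [-0.0, -0.4, -4.2]
width: 67.3
grasp_force: 30.0
```

Emit:
servo_tool([
  [[1,0.29,0.2,0,0,0,0],[1,0,0,0,0,0,0],[1,0,0,0,0,0,0],[1,0,0,0,0,0,0]],
])

```text
t: 10.97
ee_pos: [642.3, 34.6, 203.0]
orientation: [-2.124, -2.312, 0.003]
ft_force: [0.1, -0.0, -4.6]
width: 67.5
grasp_force: 30.0
```

```bash
python3 - <<'E'
from h import *
a=snap('side','s4.png')
cv2.imwrite('pics/s4c.png',cv2.resize(a[90:210,210:370],None,fx=5,fy=5,interpolation=cv2.INTER_CUBIC))
o=readout.get_obs();print(o['ee_pos'],o['orientation'],o['width'],proj('side',[o['ee_pos']]))
E
```

```text
[642.32210062  34.37388296 203.17940346] [-2.12473253 -2.31206726  0.00272035] 67.2969976523844 [[271.9 102.2]]
```

View pics/s4c.png

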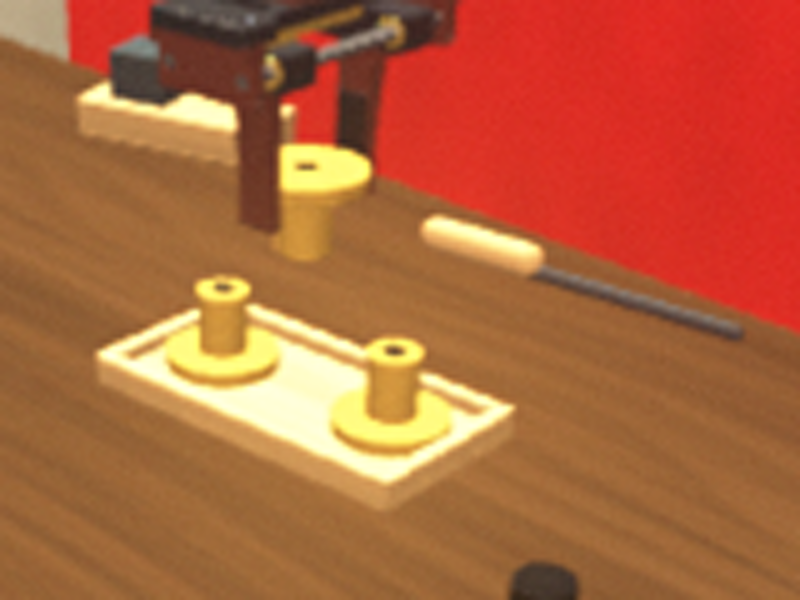

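The held bush hangs upright (hole at (307,166)) above the gap between the neighbours (holes at (222,287) and (396,351)).

```bash
python3 - <<'E'
from h import *
f=lambda x,y:(210+(x+.5)/5-.5,90+(y+.5)/5-.5)
print(at('side',f(307,166),147),at('side',f(303,245),99),at('side',f(222,287),56),at('side',f(396,351),56))
E
```

```text
[641.4  34.8] [644.9  39.8] [638.5  98.7] [652.4 -25.8]
```

Emit:
servo_tool([
  [[1,0.05,0.03,-0.3,0,0,0],[1,0,0,-0.5,0,0,0],[1,0,0,-0.5,0,0,0],[1,0,0,-0.4,0,0,0],[1,0,0,-0.3,0,0,0]],
])

```text
t: 11.43
ee_pos: [644.4, 35.6, 121.4]
orientation: [-2.125, -2.311, 0.003]
ft_force: [-0.3, -0.3, -4.6]
width: 67.4
grasp_force: 30.0
```

Emit:
servo_tool([
  [[1,0,0,-0.15,0,0,0],[1,0,0,0,0,0,0],[1,0,0,0,0,0,0]],
])

```text
t: 11.68
ee_pos: [645.9, 36.0, 117.7]
orientation: [-2.126, -2.313, 0.0]
ft_force: [0.6, -0.1, -4.0]
width: 67.3
grasp_force: 30.0
```

Emit:
servo_tool([
  [[1,0,0,-0.03,0,0,0],[1,0,0,-0.03,0,0,0],[1,0,0,0,0,0,0]],
])

```text
t: 11.93
ee_pos: [646.2, 36.2, 116.0]
orientation: [2.125, 2.313, 0.001]
ft_force: [-0.5, 0.0, -3.9]
width: 67.3
grasp_force: 30.0
```

Emit:
servo_tool([
  [[1,-0.03,0,-0.03,0,0,0],[1,0,0,-0.03,0,0,0],[1,0,0,0,0,0,0]],
])

```text
t: 12.18
ee_pos: [644.4, 36.2, 112.8]
orientation: [-2.125, -2.314, 0.0]
ft_force: [-0.3, -0.1, -4.2]
width: 67.2
grasp_force: 30.0
```

Emit:
servo_tool([
  [[1,0,0,-0.03,0,0,0],[1,0,0,0,0,0,0]],
])

```text
t: 12.35
ee_pos: [644.6, 36.2, 112.6]
orientation: [-2.125, -2.313, 0.0]
ft_force: [-3.8, -0.6, 5.3]
width: 67.6
grasp_force: 30.0
```

Emit:
servo_tool([
  [[-1,0,0,0,0,0,0],[-1,0,0,0,0,0,0],[-1,0,0,0,0,0,0],[-1,0,0,0,0,0,0],[-1,0,0,0,0,0,0]],
])

```text
t: 12.77
ee_pos: [644.8, 36.2, 111.8]
orientation: [2.125, 2.313, 0.0]
ft_force: [0.4, -0.1, 0.7]
width: 87.7
grasp_force: 0.0
```

Emit:
servo_tool([
  [[-1,0,0,0.3,0,0,0],[-1,0,0,0.6,0,0,0],[-1,0,0,0.8,0,0,0],[-1,0,0,0.8,0,0,0],[-1,0,0,0.8,0,0,0]],
])

```text
t: 13.18
ee_pos: [644.4, 36.2, 245.7]
orientation: [-2.125, -2.314, 0.0]
ft_force: [0.5, 0.4, 0.6]
width: 87.7
grasp_force: 0.0
```

Emit:
servo_tool([
  [[-1,0,0.6,0.3,0,0,0],[-1,0,0.8,0,0,0,0],[-1,0,0.8,0,0,0,0],[-1,0,0.8,0,0,0,0],[-1,0,0.8,0,0,0,0]],
])

```text
t: 13.6
ee_pos: [644.5, 189.5, 257.0]
orientation: [2.125, 2.313, 0.002]
ft_force: [-0.1, -0.7, 0.7]
width: 87.9
grasp_force: 0.0
```

Emit:
servo_tool([
  [[-1,0,0,0,0,0,0],[-1,0,0,0,0,0,0],[-1,0,0,0,0,0,0]],
])

```text
t: 13.85
ee_pos: [644.5, 188.0, 256.1]
orientation: [2.124, 2.314, -0.0]
ft_force: [-0.1, -1.8, 0.3]
width: 87.9
grasp_force: 0.0
```

```bash
python3 - <<'E'
from h import *
a=snap('side','s5.png');b=snap('top','t5.png')
A=cv2.resize(a[120:210,215:335],None,fx=5,fy=5,interpolation=cv2.INTER_CUBIC)[:,:600]
cv2.imwrite('pics/s5c.png',A)
B=cv2.resize(b[100:170,165:275],None,fx=5,fy=5,interpolation=cv2.INTER_CUBIC)
cv2.imwrite('pics/c5.png',np.hstack([cv2.resize(A,(400,300)),cv2.resize(B,(400,255),interpolation=cv2.INTER_AREA) if 0 else cv2.copyMakeBorder(cv2.resize(B,(400,255)),0,45,0,0,cv2.BORDER_CONSTANT)]))
E
```

```text
(no output)
```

View pics/c5.png

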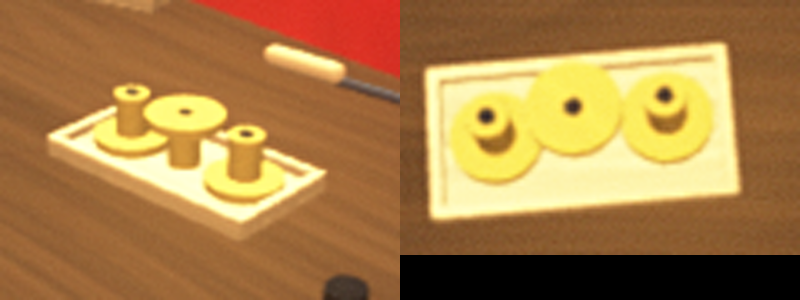

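All three bushes are in line, with holes at (487,116), (573,107) and (665,95) in the right half of the picture. The middle one is upright and crown down, with its brim above its neighbours' brims. I'm handing in.

```bash
python3 -c "
from workcell import close_job
print(close_job())"
```

```text
the job is handed in; nothing more can be done
None
```

The tray holds the three brass bushes in one straight row, up, down, up, with the middle brim above its neighbours' brims; the job was handed in at about 14 s, and the hand-in returned no verdict.

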